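Reset the side stop of the three-tier tray stack

TASK

On the steel stop that faces the three-tier stack of clear trays, loosen the jam nut by swinging its lever anticlockwise (seen from above) some 45 degrees, then turn the T-headed adjuster screw clockwise until the stop bar is less than 15 mm from the bottom tray or just touching it, without shoving the stack. Then swing the lever back clockwise until the nut is fully tight again. Do not touch the other stop, which has no tray stack beside it.

Things in the scene. Friction and masses are not known exactly. Their poses are not given: they have to be found in the camera images.
- jam_nut (a joint): Angle of the dark hex jam nut (42 mm across flats, top 51 mm above the shelf) about the screw's upright axis: 0 = tight (end stop), growing anticlockwise seen from above to an end stop at 0.9 rad. Loose from 0.5 rad, tight below 0.17. Turns stiffly (about 1.5 N at its lever's post) and stays where it is left; starts tight (0 to 0.08).
- nut_post (a point): Upright round black grip post, 16 mm in diameter, on the end of the nut's lever, 95 mm from the screw's axis, round which it circles. It stands from 38 to 92 mm above the shelf; this point is on its axis, 75 mm up. The lever is a 10 mm rod, its top 46 mm above the shelf.
- screw_head (a point): Centre of the adjuster screw's steel T-head, 81 mm above the shelf, on the upright axis of screw and nut: a bar 48 mm long (x axis), 13 mm thick (y), 30 mm high (66 to 96 mm up); z up. Clockwise from above it drives the stop bar to the trays, 30 mm per rad; travel 1.6 rad from the start, none anticlockwise. Turns lightly (0.06 N m), stays as left. Fixed housing below 90 x 90 x 28 mm.
- stop_face (a point): Centre of the face of the steel stop bar that looks at the trays, 21 mm above the shelf. The bar is 100 mm long (x axis), 10 mm thick and 34 mm high; y points to the trays, the way it slides.
- tray_face (a point): Point on the bottom tray's side wall facing the stop bar, mid-length, 21 mm above the shelf. x runs along the wall, y points into the tray: minus the y of stop_face in this frame is the gap (26 to 38 mm at first). The loose stack of three clear trays with baby goods is 170 (x) by 120 mm, 137 mm high, 190 mm with the giraffe in it, 1.3 to 2.1 kg.
- spare_stop: The other stop, of the same form and size with its own lever nut and T-headed screw, without a tray stack beside it. Origin on its screw's axis at shelf level; its y axis points along its bar's travel. Not to be touched.
Not all that is in view belongs to the job. What is shaped like the part that bears jam_nut but pink or red is not meant.

How it is judged:
On the way, in this order (a step that is already met when the one before it is completed fails the run):
1. the jam nut is loosened by at least 0.5 rad, the stop bar not yet moved (within 8 mm) (value of joint jam_nut above 0.5 rad and distance of stop_face from where it was at the start of the episode below 0.008 m), for 0.2 s.
2. with the nut still loose (over 0.4 rad), the stop bar is brought up to the bottom tray: gap under 16 mm (y of stop_face in the frame of tray_face between -0.016 and 0.004 m and value of joint jam_nut above 0.4 rad), for 0.2 s.
At the end, for the whole second after the job is handed in: The stop bar's face is less than 16 mm short of the bottom tray's wall (or touching it), the jam nut is tight again (below 0.17 rad) and the tray stack is within 10 mm of where it stood (y of stop_face in the frame of tray_face between -0.016 and 0.004 m and value of joint jam_nut below 0.17 rad and distance of tray_face from where it was at the start of the episode below 0.01 m).
It fails at once if the tray stack is shoved more than 10 mm (distance of tray_face from where it was at the start of the episode above 0.01 m).
It fails at once if the robot touches the other stop (contact force between any of the arm, the fingers and spare_stop above 1 N).
It also fails if it takes over 51 s, if anything falls off the work surface, if the arm or the gripper's body presses on something with over 40 N, if the wrist force passes 120 N, or if a joint passes its speed limit or range.

ROBOT

A 6-joint arm with a two-finger parallel gripper is mounted at the origin on the work surface. World frame = base frame: x ahead of the robot, y to its left, z up, the work surface at z = 0. Lengths are in m, angles in rad, forces in N, time in s.
With the tool pointing down it reaches from about 0.3 to 0.775 m from the base axis. Payload 14.6 kg.
Tool frame: the origin (TCP) lies midway between the tips of the shut fingers; the grasp point (between the pads) lies 19 mm behind it; z points along the fingers, y is the line along which they close (so a half turn about z gives the same grasp; the last joint's range is limited). The gripper opens to 94 mm and grips with 3 to 60 N. Pads are 16 mm wide; open, the fingers measure 119 mm over their backs; the gripper's body (75 mm by 177 mm) begins 78 mm behind the grasp point.
Start: joints at [1.143, 0.3, 1.521, -0, 1.321, -0.067], TCP at [0.194, 0.515, 0.205] pointing down, gripper open.
Joint ranges: [-3.03, 3.03], [-0.79, 2.21], [0.23, 2.52], [-1.04, 4.18], [0, 3.07], [-2.55, 2.55]. Speed limits (rad/s): [2.22, 2.22, 2.57, 3.14, 3.14, 3.14].

INTERFACE

Orientations are given as a rotation vector (axis times angle).
In Python, from workcell import ctrl, viewer gives the robot as it stands.
- The arm moves only by the tool move_arm, never from a script. Its argument "plan" is a list of rows, each an object of numbers: "jaw": the closure, from 0 (fully open) to 1 (shut); "dx", "dy", "dz": the shift along the world's x, y, z in cm; "wx", "wy", "wz": the turn, a rotation vector about the world's x, y, z in rad. In form: [{"jaw": .., "dx": .., "dy": .., "dz": .., "wx": .., "wy": .., "wz": ..}, ...]. A call has 1 to 10 rows; each row is the pose to reach, as a shift and turn from the pose commanded when the call began; what a row does not reach only later rows make up. A row lasts 1/8 s, in which the tool goes at most 62.5 mm and 10.7 degrees, less where a joint would pass 70% of its speed; a pose out of reach is approached as far as the arm can. A call with a gripper value outside its range is refused whole. The fingers move at their own pace and stop on an object; the grip force is fixed at half the most. Time passes only in rows, so rows that repeat a pose let the fingers close. It gives the time, the measured TCP pose, the force, the opening and the grip force at its end, in the units of the state.
- ctrl.read_state(): the state, without advancing time (a new reading comes with each control period).
- viewer.capture(name): name is "scene" or "side" or "wrist"; returns a dict with "img" (480x640x3 uint8, red, green, blue), "vfov" (degrees; the focal length in pixels is half the picture's height over the tangent of half this angle, whatever the lens; pixels are square), "cx", "cy" (the principal point, pixels), "rvec" (rotation vector, rad) and "tvec" (3), from world to camera coordinates, as OpenCV has them. Camera axes: x right, y down, z forward; pixel columns grow to the right and rows downward; lengths in m; the calibration is good to about 2 mm. A picture is of the moment at which its call begins. There is no depth.
- ctrl.sign_off(): hands the job in; it is judged then, once.
The state is a dict: "time_s": time; "joint_positions": joint angles; "joint_vel": joint speeds; "joint_efforts": joint torques, N m; "tool_pos": TCP position; "ee_rot": TCP orientation; "force": force on the tool from outside, world axes, zero at the start; "ft_torque": the same for the moment, N m; "width": finger opening in m; "grasp_force": force on a finger pad.
Only numpy, scipy, OpenCV 4.12 (cv2) and the standard library are available. Lean on these libraries where they do the work, as an engineer would, in place of code of your own. Each camera call takes 0.05 s, during which the arm holds its last target. There are 200 camera calls.

## Working session

There is one attempt and no reset: what is moved stays moved. The work goes in short steps, Python scripts to look and compute and a tool call to move; the robot and the scene stay as the last step left them, time stands still between calls to the robot, and variables do not carry over. Pictures are saved under pics/ and viewed, at most 10 in all, crops included, and the job is handed in when it is done.

Besides the shell and the picture viewer there is one more tool, called after "Emit:" by a JSON object that holds its "fn" and its "kwargs". move_arm: Moves the arm, as the interface text tells. Its arguments: {"type":"object","properties":{"plan":{"type":"array"}},"required":["plan"]}

```bash
mkdir -p pics; cat > h.py <<'E'
import numpy as np, cv2, pickle
from workcell import ctrl, viewer
def cap(n,tag):
    c=viewer.capture(n); cv2.imwrite(f'pics/{tag}.png',c['img'][:,:,::-1]); pickle.dump(c,open(f'pics/{tag}.pkl','wb')); return c
def load(tag): return pickle.load(open(f'pics/{tag}.pkl','rb'))
def ray(c,u,v):
    f=240/np.tan(np.radians(c['vfov'])/2); R=cv2.Rodrigues(np.array(c['rvec'],float))[0]
    d=R.T@np.array([(u-c['cx'])/f,(v-c['cy'])/f,1]); o=-R.T@np.array(c['tvec']); return o,d
def onz(c,u,v,z):
    o,d=ray(c,u,v); return o+d*(z-o[2])/d[2]
def proj(c,p):
    f=240/np.tan(np.radians(c['vfov'])/2); R=cv2.Rodrigues(np.array(c['rvec'],float))[0]
    q=R@np.array(p)+np.array(c['tvec']); return q[:2]/q[2]*f+[c['cx'],c['cy']]
E
python3 - <<'E'
from h import *
for n in ('scene','side','wrist'):
    c=cap(n,n+'0'); print(n,c['vfov'],c['cx'],c['cy'],ray(c,320,240))
print(ctrl.read_state())
E
```

```text
scene 45.43396639431899 305.28187866579486 242.24089954608826 (array([1.02159811, 0.20992069, 1.13365325]), array([-0.48106223, -0.18303447, -0.85775986]))
side 51.84091657966209 321.09899189954524 241.91375003871033 (array([ 0.26608811, -0.67647236,  0.61611559]), array([ 0.22923337,  0.74563186, -0.62570373]))
wrist 60.794836882306576 315.0069346612159 239.50517502251327 (array([0.13004746, 0.53885907, 0.38381597]), array([ 0.22595291, -0.0725109 , -0.97151318]))
{'time_s': 0.15, 'joint_positions': array([ 1.14338232e+00,  3.00330999e-01,  1.52139904e+00,  5.71345240e-08,
        1.32066808e+00, -6.65829417e-02]), 'joint_vel': array([ 0.00115999, -0.00261842, -0.00211245,  0.00177718, -0.0006274 ,
       -0.00116579]), 'joint_efforts': array([-1.11798763e-03, -5.31965911e+01, -3.52818811e+01,  7.07174535e-02,
        2.36632809e-02, -6.58149929e-05]), 'tool_pos': array([0.19409949, 0.51442406, 0.20504019]), 'ee_rot': array([-5.63686923e-01, -3.09040811e+00,  1.22671807e-03]), 'force': array([-0.76906282,  0.875486  ,  0.19387701]), 'ft_torque': array([ 0.04504377, -0.05495812,  0.01666784]), 'grasp_force': 0.0, 'width': 0.09401881122081891}
```

View pics/scene0.png

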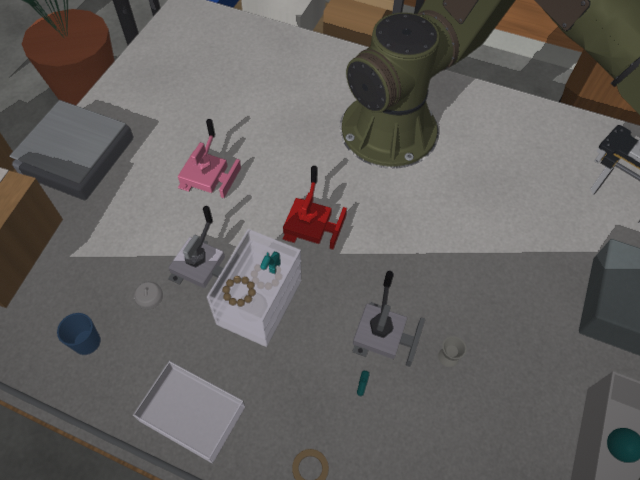

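View pics/side0.png

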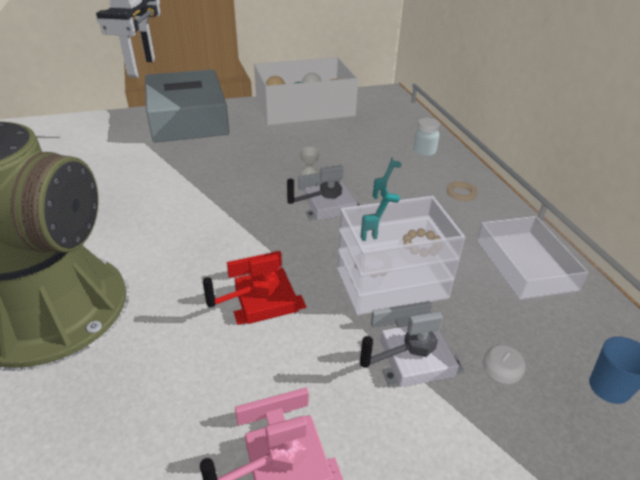

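The candidates are two grey stops, at scene (195,262) and (382,330), plus red (310,220) and pink (205,170) decoys. The grey one at (195,262), which is side view (420,350), fits: it is steel and its bar faces the clear stack. The other grey one's bar points away from the stack. I'll confirm with an enlarged crop.

```bash
python3 - <<'E'
from h import *
s=load('scene0');d=load('side0')
a=cv2.resize(s['img'][195:345,155:315],None,fx=2.5*1.0,fy=2.5,interpolation=cv2.INTER_CUBIC)
b=cv2.resize(d['img'][290:400,335:495],None,fx=5,fy=5,interpolation=cv2.INTER_CUBIC)
a=cv2.resize(s['img'][195:315,155:315],None,fx=5,fy=5,interpolation=cv2.INTER_CUBIC)
cv2.imwrite('pics/ca.png',a[:,:,::-1]);cv2.imwrite('pics/cb.png',b[:,:,::-1])
print('nut',onz(s,195,257,.051),onz(d,421,341,.051)); print('post top',onz(s,207,209,.092),onz(d,367,341,.092))
print('spare',onz(s,382,325,.051))
E
```

```text
nut [ 0.56140666 -0.25287922  0.051     ] [ 0.55111277 -0.2677245   0.051     ]
post top [ 0.46262125 -0.27005268  0.092     ] [ 0.45924032 -0.27821881  0.092     ]
spare [0.54953264 0.17139993 0.051     ]
```

View pics/ca.png

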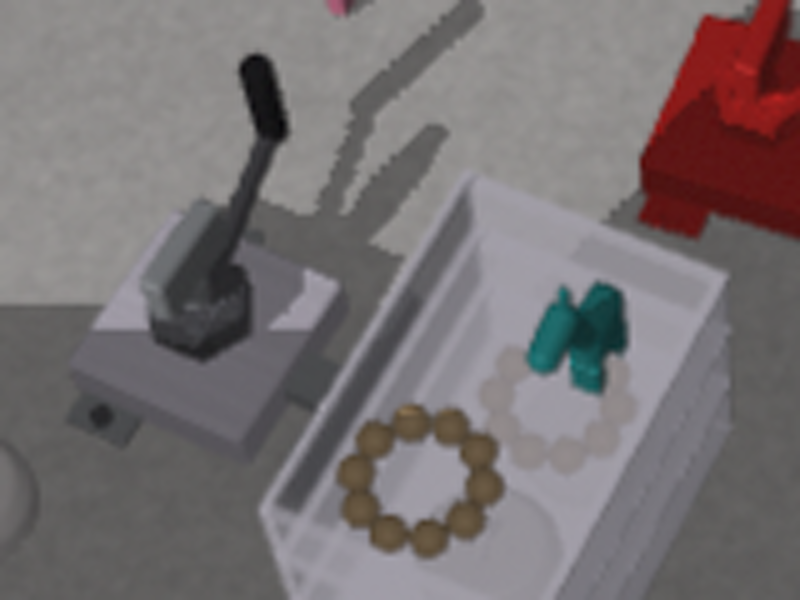

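View pics/cb.png

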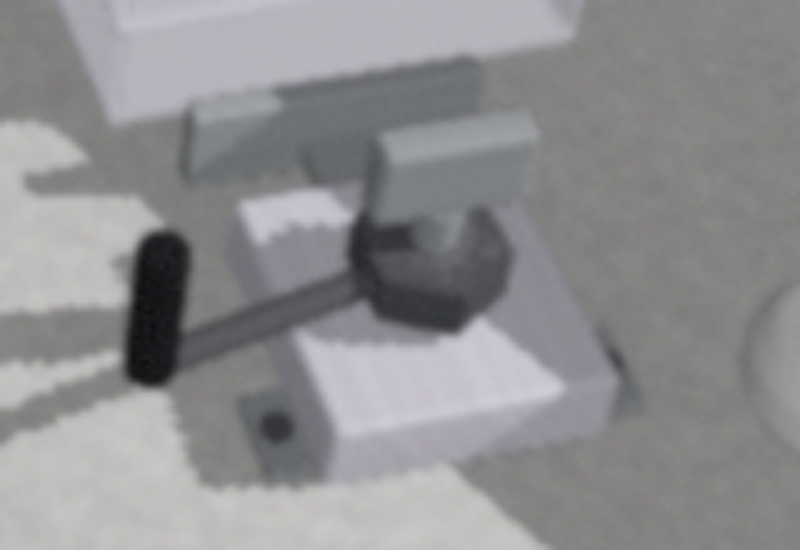

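The crops confirm it. A steel-grey stop (side crop nut (430,260), T-head (460,135)) has its bar (335,115) facing the clear tray, and its black post is at (160,305).

```bash
cat >> h.py <<'E'
def tri(*obs):
    A=np.zeros((3,3));b=np.zeros(3);L=[]
    for c,u,v in obs:
        o,d=ray(c,u,v);d=d/np.linalg.norm(d);P=np.eye(3)-np.outer(d,d);A+=P;b+=P@o;L.append((P,o))
    x=np.linalg.solve(A,b);return x,[round(1e3*np.linalg.norm(P@(x-o)),1) for P,o in L]
E
python3 - <<'E'
from h import *
s=load('scene0');d=load('side0')
ca=lambda x,y:(155+x/5,195+y/5)
cb=lambda x,y:(335+x/5,290+y/5)
print('head top',tri((s,*ca(183,243)),(d,*cb(461,132))))
print('post top',tri((s,*ca(257,63)),(d,*cb(163,240))))
print('post bot',tri((s,*ca(272,132)),(d,*cb(152,372))))
for n,z,p in [('headL',.096,(390,142)),('headR',.096,(533,120)),('barL',.038,(195,105)),('barR',.038,(480,62)),('trayL',.0,(113,122)),('trayR',.0,(575,40)),('housFL',.028,(330,435)),('housFR',.028,(615,380)),('housBL',.028,(238,205))]:
    print(n,onz(d,*cb(*p),z))
for n,z,p in [('headA',.096,(212,205)),('headB',.096,(152,283)),('hL',.028,(75,365)),('hB',.028,(243,440)),('hR',.028,(345,290))]:
    print('scene',n,onz(s,*ca(*p),z))
E
```

```text
head top (array([ 0.55580767, -0.25831967,  0.09376883]), [np.float64(2.2), np.float64(2.2)])
post top (array([ 0.46097475, -0.27326739,  0.09252342]), [np.float64(0.9), np.float64(0.9)])
post bot (array([ 0.46170732, -0.27491229,  0.03656613]), [np.float64(1.1), np.float64(1.1)])
headL [ 0.53499178 -0.25987533  0.096     ]
headR [ 0.5782831  -0.26275061  0.096     ]
barL [ 0.5111714  -0.18276121  0.038     ]
barR [ 0.60807215 -0.18893482  0.038     ]
trayL [ 0.49770569 -0.15045696  0.        ]
trayR [ 0.66780185 -0.15575268  0.        ]
housFL [ 0.50692633 -0.30360834  0.028     ]
housFR [ 0.59508129 -0.30784726  0.028     ]
housBL [ 0.51323034 -0.21725932  0.028     ]
scene headA [ 0.5337121  -0.25388932  0.096     ]
scene headB [ 0.57715537 -0.25834101  0.096     ]
scene hL [ 0.59754584 -0.29944464  0.028     ]
scene hB [ 0.60060972 -0.2143689   0.028     ]
scene hR [ 0.51712574 -0.20857372  0.028     ]
```

Emit:
{"fn": "move_arm", "kwargs": {"plan": [{"jaw": 0.4,"dx": 17,"dy": -50,"dz": 0,"wz": -1.4},{"jaw": 0.4,"dx": 17,"dy": -50,"dz": 0,"wz": -1.4},{"jaw": 0.4,"dx": 17,"dy": -50,"dz": 0,"wz": -1.4},{"jaw": 0.4,"dx": 17,"dy": -50,"dz": 0,"wz": -1.4},{"jaw": 0.4,"dx": 17,"dy": -50,"dz": 0,"wz": -1.4},{"jaw": 0.4,"dx": 17,"dy": -50,"dz": 0,"wz": -1.4},{"jaw": 0.4,"dx": 17,"dy": -50,"dz": 0,"wz": -1.4},{"jaw": 0.4,"dx": 17,"dy": -50,"dz": 0,"wz": -1.4},{"jaw": 0.4,"dx": 17,"dy": -50,"dz": 0,"wz": -1.4},{"jaw": 0.4,"dx": 17,"dy": -50,"dz": 0,"wz": -1.4}]}}

```text
validation failed for argument at $.pl...
```

Emit:
{"fn": "move_arm", "kwargs": {"plan": [{"jaw": 0.4,"dx": 17,"dy": -50,"dz": 0,"wx": 0,"wy": 0,"wz": -1.4},{"jaw": 0.4,"dx": 17,"dy": -50,"dz": 0,"wx": 0,"wy": 0,"wz": -1.4},{"jaw": 0.4,"dx": 17,"dy": -50,"dz": 0,"wx": 0,"wy": 0,"wz": -1.4},{"jaw": 0.4,"dx": 17,"dy": -50,"dz": 0,"wx": 0,"wy": 0,"wz": -1.4},{"jaw": 0.4,"dx": 17,"dy": -50,"dz": 0,"wx": 0,"wy": 0,"wz": -1.4},{"jaw": 0.4,"dx": 17,"dy": -50,"dz": 0,"wx": 0,"wy": 0,"wz": -1.4},{"jaw": 0.4,"dx": 17,"dy": -50,"dz": 0,"wx": 0,"wy": 0,"wz": -1.4},{"jaw": 0.4,"dx": 17,"dy": -50,"dz": 0,"wx": 0,"wy": 0,"wz": -1.4},{"jaw": 0.4,"dx": 17,"dy": -50,"dz": 0,"wx": 0,"wy": 0,"wz": -1.4},{"jaw": 0.4,"dx": 17,"dy": -50,"dz": 0,"wx": 0,"wy": 0,"wz": -1.4}]}}

```text
time_s: 1.4
tool_pos: [0.3643, 0.0132, 0.2053]
ee_rot: [-2.425, -1.997, 0.001]
force: [0.7, 0.6, 0.2]
width: 0.0567
grasp_force: 0.0
```

Emit:
{"fn": "move_arm", "kwargs": {"plan": [{"jaw": 0.4,"dx": 9.7,"dy": -28.7,"dz": 0,"wx": 0,"wy": 0,"wz": -1.22},{"jaw": 0.4,"dx": 9.7,"dy": -28.7,"dz": 0,"wx": 0,"wy": 0,"wz": -1.22},{"jaw": 0.4,"dx": 9.7,"dy": -28.7,"dz": 0,"wx": 0,"wy": 0,"wz": -1.22},{"jaw": 0.4,"dx": 9.7,"dy": -28.7,"dz": 0,"wx": 0,"wy": 0,"wz": -1.22},{"jaw": 0.4,"dx": 9.7,"dy": -28.7,"dz": 0,"wx": 0,"wy": 0,"wz": -1.22},{"jaw": 0.4,"dx": 9.7,"dy": -28.7,"dz": -5,"wx": 0,"wy": 0,"wz": -1.22},{"jaw": 0.4,"dx": 9.7,"dy": -28.7,"dz": -5,"wx": 0,"wy": 0,"wz": -1.22},{"jaw": 0.4,"dx": 9.7,"dy": -28.7,"dz": -5,"wx": 0,"wy": 0,"wz": -1.22}]}}

```text
time_s: 2.4
tool_pos: [0.4616, -0.2714, 0.1552]
ee_rot: [-3.131, -0.255, 0.001]
force: [0.8, -0.5, 0.5]
width: 0.0567
grasp_force: 0.0
```

```bash
python3 - <<'E'
from h import *
c=cap('wrist','w1'); print(ray(c,320,240))
for p in [(.4613,-.2741,.092),(.5557,-.259,.096),(.4613,-.2741,.038)]: print(proj(c,p))
print(ctrl.read_state()['joint_positions'])
E
```

```text
(array([ 0.52807656, -0.2601316 ,  0.33402583]), array([-0.2311669 , -0.04950486, -0.97173121]))
[320.15969643 254.78476994]
[321.49627917  89.25878605]
[319.3319848  235.05563871]
[-6.00167434e-01  3.14067750e-01  1.62262609e+00  1.07024743e-04
  1.20462276e+00  8.06535065e-01]
```

View pics/w1.png

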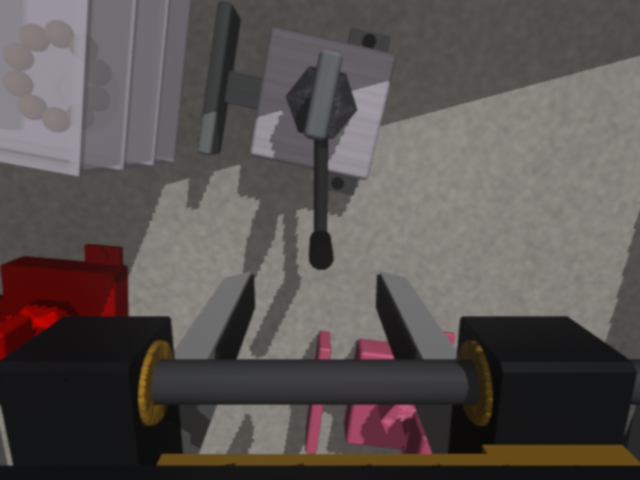

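The wrist view shows the post at (320,255), as predicted, the T-head centre at (324,95), and the bar at (212,80) with the tray walls to its left. Next I descend and grip.

Emit:
{"fn": "move_arm", "kwargs": {"plan": [{"jaw": 0.4,"dx": 0,"dy": -0.2,"dz": -5,"wx": 0,"wy": 0,"wz": 0},{"jaw": 0.4,"dx": 0,"dy": -0.2,"dz": -9.6,"wx": 0,"wy": 0,"wz": 0},{"jaw": 0.4,"dx": 0,"dy": -0.2,"dz": -9.6,"wx": 0,"wy": 0,"wz": 0},{"jaw": 0.9,"dx": 0,"dy": -0.2,"dz": -9.6,"wx": 0,"wy": 0,"wz": 0},{"jaw": 0.9,"dx": 0,"dy": -0.2,"dz": -9.6,"wx": 0,"wy": 0,"wz": 0},{"jaw": 0.9,"dx": 0,"dy": -0.2,"dz": -9.6,"wx": 0,"wy": 0,"wz": 0},{"jaw": 0.9,"dx": 0,"dy": -0.2,"dz": -9.6,"wx": 0,"wy": 0,"wz": 0}]}}

```text
time_s: 3.32
tool_pos: [0.4613, -0.2745, 0.06]
ee_rot: [3.131, 0.252, 0.001]
force: [0.6, -0.6, -0.1]
width: 0.0198
grasp_force: 0.0
```

```bash
python3 - <<'E'
from h import *
c=load('w1')
for n,z,p in [('h1',.096,(331,55)),('h2',.096,(318,137)),('headc',.096,(324.5,95)),('bar1',.038,(221,5)),('bar2',.038,(203,152)),('tr1 z0',0,(189,0)),('tr2 z0',0,(170,160)),('tr1 z.045',.045,(189,0)),('tr2 z.045',.045,(170,160))]: print(n,onz(c,*p,z))
E
```

```text
h1 [ 0.57376081 -0.26116425  0.096     ]
h2 [ 0.53027245 -0.26127474  0.096     ]
headc [ 0.55301811 -0.26113064  0.096     ]
bar1 [ 0.6031266  -0.18524103  0.038     ]
bar2 [ 0.50744396 -0.18290034  0.038     ]
tr1 z0 [ 0.61225716 -0.15201932  0.        ]
tr2 z0 [ 0.49423675 -0.14746692  0.        ]
tr1 z.045 [ 0.60091634 -0.16658422  0.045     ]
tr2 z.045 [ 0.49879565 -0.16264512  0.045     ]
```

Emit:
{"fn": "move_arm", "kwargs": {"plan": [{"jaw": 0.9,"dx": 0,"dy": 0,"dz": 0,"wx": 0,"wy": 0,"wz": 0},{"jaw": 0.9,"dx": 0.2,"dy": -0.93,"dz": 0,"wx": 0,"wy": 0,"wz": 0.1},{"jaw": 0.9,"dx": 0.48,"dy": -1.84,"dz": 0,"wx": 0,"wy": 0,"wz": 0.2},{"jaw": 0.9,"dx": 0.86,"dy": -2.71,"dz": 0,"wx": 0,"wy": 0,"wz": 0.3},{"jaw": 0.9,"dx": 1.32,"dy": -3.54,"dz": 0,"wx": 0,"wy": 0,"wz": 0.4},{"jaw": 0.9,"dx": 1.86,"dy": -4.32,"dz": 0,"wx": 0,"wy": 0,"wz": 0.5},{"jaw": 0.9,"dx": 2.48,"dy": -5.04,"dz": 0,"wx": 0,"wy": 0,"wz": 0.6},{"jaw": 0.9,"dx": 3.16,"dy": -5.7,"dz": 0,"wx": 0,"wy": 0,"wz": 0.7},{"jaw": 0.9,"dx": 3.76,"dy": -6.17,"dz": 0,"wx": 0,"wy": 0,"wz": 0.78},{"jaw": 0.9,"dx": 3.76,"dy": -6.17,"dz": 0,"wx": 0,"wy": 0,"wz": 0.78}]}}

```text
time_s: 4.58
tool_pos: [0.4992, -0.3362, 0.0597]
ee_rot: [2.8, 1.423, 0.001]
force: [1.2, 1.8, 5.0]
width: 0.0151
grasp_force: 30.0
```

Emit:
{"fn": "move_arm", "kwargs": {"plan": [{"jaw": 0.5,"dx": 0,"dy": 0,"dz": 0,"wx": 0,"wy": 0,"wz": 0},{"jaw": 0.5,"dx": 0,"dy": 0,"dz": 0,"wx": 0,"wy": 0,"wz": 0},{"jaw": 0.5,"dx": 0,"dy": 0,"dz": 5,"wx": 0,"wy": 0,"wz": 0},{"jaw": 0.5,"dx": 0,"dy": 0,"dz": 9,"wx": 0,"wy": 0,"wz": 0},{"jaw": 0.5,"dx": 5.6,"dy": 7.6,"dz": 9,"wx": 0,"wy": 0,"wz": -0.99},{"jaw": 0.5,"dx": 5.6,"dy": 7.6,"dz": 9,"wx": 0,"wy": 0,"wz": -0.99},{"jaw": 0.5,"dx": 5.6,"dy": 7.6,"dz": 9,"wx": 0,"wy": 0,"wz": -0.99},{"jaw": 0.5,"dx": 5.6,"dy": 7.6,"dz": 9,"wx": 0,"wy": 0,"wz": -0.99},{"jaw": 0.5,"dx": 5.6,"dy": 7.6,"dz": 9,"wx": 0,"wy": 0,"wz": -0.99},{"jaw": 0.5,"dx": 5.6,"dy": 7.6,"dz": 9,"wx": 0,"wy": 0,"wz": -0.99}]}}

```text
time_s: 5.82
tool_pos: [0.5545, -0.2601, 0.1492]
ee_rot: [-3.14, 0.085, 0.001]
force: [-0.1, -0.1, -0.2]
width: 0.0471
grasp_force: 0.0
```

```bash
python3 - <<'E'
from h import *
c=cap('wrist','w2')
for p in [(.5555,-.2595,.096),(.4992,-.3362,.092)]: print(proj(c,p))
E
```

```text
[314.63601277 256.5499852 ]
[441.26530069 334.54847767]
```

View pics/w2.png

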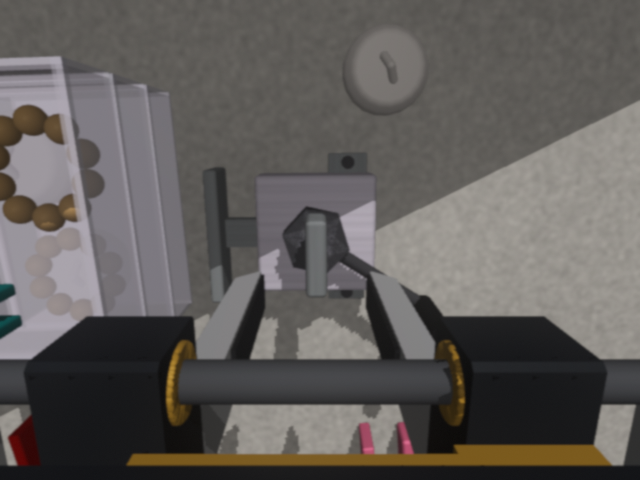

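The view shows the head at (316,255), aligned with the jaws. The lever is swung to the lower right, the bar is at (215,235), and the tray's lowest edge runs from (168,93) to (190,300). I grip the head next.

Emit:
{"fn": "move_arm", "kwargs": {"plan": [{"jaw": 0.5,"dx": 0.1,"dy": 0,"dz": -5,"wx": 0,"wy": 0,"wz": 0},{"jaw": 0.5,"dx": 0.1,"dy": 0,"dz": -8.6,"wx": 0,"wy": 0,"wz": 0},{"jaw": 0.5,"dx": 0.1,"dy": 0,"dz": -8.6,"wx": 0,"wy": 0,"wz": 0},{"jaw": 0.95,"dx": 0.1,"dy": 0,"dz": -8.6,"wx": 0,"wy": 0,"wz": 0},{"jaw": 0.95,"dx": 0.1,"dy": 0,"dz": -8.6,"wx": 0,"wy": 0,"wz": 0},{"jaw": 0.95,"dx": 0.1,"dy": 0,"dz": -8.6,"wx": 0,"wy": 0,"wz": 0},{"jaw": 0.95,"dx": 0.1,"dy": 0,"dz": -8.6,"wx": 0,"wy": 0,"wz": 0},{"jaw": 0.95,"dx": 0.1,"dy": 0,"dz": -8.6,"wx": 0,"wy": 0,"wz": 0}]}}

```text
time_s: 6.88
tool_pos: [0.556, -0.2606, 0.0641]
ee_rot: [3.14, -0.077, 0.001]
force: [-1.4, -4.0, 4.7]
width: 0.0132
grasp_force: 30.0
```

```bash
python3 - <<'E'
from h import *
c=load('w2')
for n,z,p in [('barL1',.038,(205,172)),('barL2',.038,(212,298)),('barLm',.038,(208,235)),('barRm',.038,(227,235)),('tray z0',0,(183,235)),('tray1',0,(170,95)),('tray2',0,(190,300)),('tray z.01',.01,(183,235))]: print(n,onz(c,*p,z))
print(ctrl.read_state()['width'],ctrl.read_state()['grasp_force'],ctrl.read_state()['tool_pos'])
E
```

```text
barL1 [ 0.60458707 -0.18504042  0.038     ]
barL2 [ 0.51056374 -0.17932664  0.038     ]
barLm [ 0.55934068 -0.18192631  0.038     ]
barRm [ 0.55860101 -0.19573195  0.038     ]
tray z0 [ 0.5522546 -0.1507044  0.       ]
tray1 [ 0.66138514 -0.15496134  0.        ]
tray2 [ 0.49517659 -0.14930374  0.        ]
tray z.01 [ 0.55437549 -0.15414005  0.01      ]
0.013182093565517647 29.998962432146072 [ 0.55600437 -0.26055243  0.06411178]
```

Emit:
{"fn": "move_arm", "kwargs": {"plan": [{"jaw": 0.95,"dx": 0,"dy": 0,"dz": 0,"wx": 0,"wy": 0,"wz": -0.1},{"jaw": 0.95,"dx": 0,"dy": 0,"dz": 0,"wx": 0,"wy": 0,"wz": -0.2},{"jaw": 0.95,"dx": 0,"dy": 0,"dz": 0,"wx": 0,"wy": 0,"wz": -0.3},{"jaw": 0.95,"dx": 0,"dy": 0,"dz": 0,"wx": 0,"wy": 0,"wz": -0.4},{"jaw": 0.95,"dx": 0,"dy": 0,"dz": 0,"wx": 0,"wy": 0,"wz": -0.5},{"jaw": 0.95,"dx": 0,"dy": 0,"dz": 0,"wx": 0,"wy": 0,"wz": -0.6},{"jaw": 0.95,"dx": 0,"dy": 0,"dz": 0,"wx": 0,"wy": 0,"wz": -0.7},{"jaw": 0.95,"dx": 0,"dy": 0,"dz": 0,"wx": 0,"wy": 0,"wz": -0.8},{"jaw": 0.95,"dx": 0,"dy": 0,"dz": 0,"wx": 0,"wy": 0,"wz": -0.8},{"jaw": 0.95,"dx": 0,"dy": 0,"dz": 0,"wx": 0,"wy": 0,"wz": -0.8}]}}

```text
time_s: 8.12
tool_pos: [0.5551, -0.2624, 0.0641]
ee_rot: [2.859, -1.294, 0.001]
force: [-8.4, -14.4, 5.5]
width: 0.013
grasp_force: 30.0
```

```bash
python3 - <<'E'
from h import *
c=cap('side','s2')
x=c['img'][250:370,335:495]; cv2.imwrite('pics/s2c.png',cv2.resize(x,None,fx=5,fy=5,interpolation=cv2.INTER_CUBIC)[:,:,::-1])
E
```

```text
(no output)
```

View pics/s2c.png

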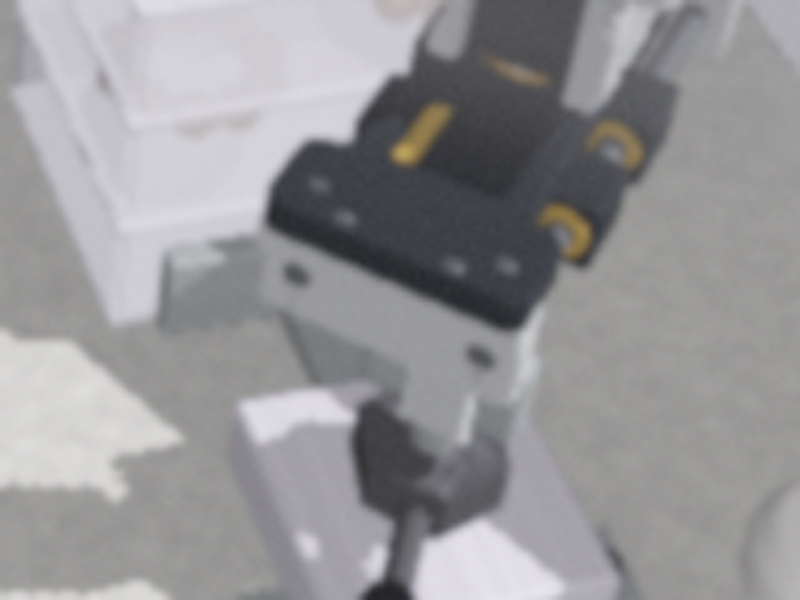

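The bar (near-left corner at crop (163,325)) has advanced. The tray corner at (115,325) has not moved from its earlier place (113,322). I compute the gap next.

```bash
python3 - <<'E'
from h import *
c=load('s2')
g=lambda x,y:(335+x/5,250+y/5)
for n,z,p in [('old bot',.004,(188,382)),('new bot',.004,(163,327)),('old top near',.038,(195,310)),('new top near',.038,(170,257)),('tray',0,(115,325))]: print(n,onz(c,*g(*p),z))
E
```

```text
old bot [ 0.51111666 -0.1851382   0.004     ]
new bot [ 0.5116345  -0.16031596  0.004     ]
old top near [ 0.51039687 -0.18478454  0.038     ]
new top near [ 0.51089049 -0.16079171  0.038     ]
tray [ 0.49790348 -0.15191491  0.        ]
```

Emit:
{"fn": "move_arm", "kwargs": {"plan": [{"jaw": 0.5,"dx": 0,"dy": 0,"dz": 0,"wx": 0,"wy": 0,"wz": 0},{"jaw": 0.5,"dx": 0,"dy": 0,"dz": 0,"wx": 0,"wy": 0,"wz": 0},{"jaw": 0.5,"dx": 0,"dy": 0,"dz": 5,"wx": 0,"wy": 0,"wz": 0},{"jaw": 0.5,"dx": 0,"dy": 0,"dz": 9,"wx": 0,"wy": 0,"wz": 0},{"jaw": 0.5,"dx": 0,"dy": -2,"dz": 9,"wx": 0,"wy": 0,"wz": 0.18},{"jaw": 0.5,"dx": -2,"dy": -4,"dz": 9,"wx": 0,"wy": 0,"wz": 0.36},{"jaw": 0.5,"dx": -5.6,"dy": -7.4,"dz": 9,"wx": 0,"wy": 0,"wz": 1.1},{"jaw": 0.5,"dx": -5.6,"dy": -7.4,"dz": 9,"wx": 0,"wy": 0,"wz": 1.1},{"jaw": 0.5,"dx": -5.6,"dy": -7.4,"dz": 9,"wx": 0,"wy": 0,"wz": 1.1},{"jaw": 0.5,"dx": -5.6,"dy": -7.4,"dz": 9,"wx": 0,"wy": 0,"wz": 1.1}]}}

```text
time_s: 9.43
tool_pos: [0.4998, -0.3338, 0.1533]
ee_rot: [-3.115, -0.403, 0.0]
force: [0.4, 0.1, -0.4]
width: 0.047
grasp_force: 0.0
```

Emit:
{"fn": "move_arm", "kwargs": {"plan": [{"jaw": 0.5,"dx": 0,"dy": -0.2,"dz": 0,"wx": 0,"wy": 0,"wz": 0.68},{"jaw": 0.5,"dx": 0,"dy": -0.2,"dz": 0,"wx": 0,"wy": 0,"wz": 0.68},{"jaw": 0.5,"dx": 0,"dy": -0.2,"dz": 0,"wx": 0,"wy": 0,"wz": 0.68},{"jaw": 0.5,"dx": 0,"dy": -0.2,"dz": 0,"wx": 0,"wy": 0,"wz": 0.68},{"jaw": 0.5,"dx": 0,"dy": -0.2,"dz": 0,"wx": 0,"wy": 0,"wz": 0.68}]}}

```text
time_s: 10.05
tool_pos: [0.4999, -0.3358, 0.1533]
ee_rot: [-2.807, -1.409, -0.0]
force: [0.5, -0.5, -0.2]
width: 0.0468
grasp_force: 0.0
```

```bash
python3 - <<'E'
from h import *
c=cap('wrist','w3'); print(proj(c,(.4992,-.3362,.092)))
E
```

```text
[315.48423887 256.47055347]
```

View pics/w3.png

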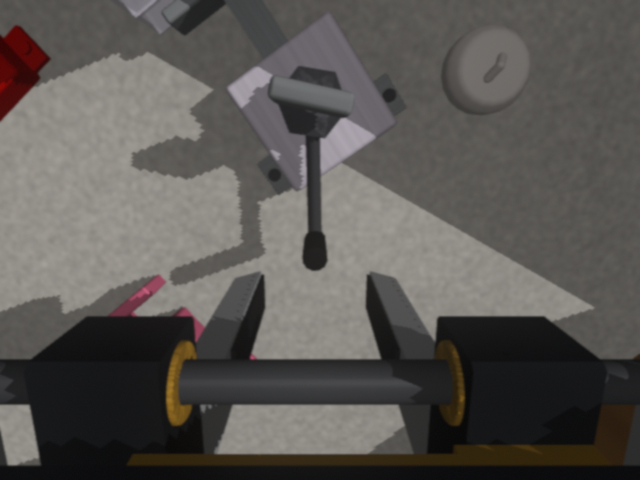

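The post at (315,255) is centred between the jaws and the head has turned. I descend and grip the post.

Emit:
{"fn": "move_arm", "kwargs": {"plan": [{"jaw": 0.5,"dx": 0,"dy": 0,"dz": -5,"wx": 0,"wy": 0,"wz": 0},{"jaw": 0.5,"dx": 0,"dy": 0,"dz": -9.4,"wx": 0,"wy": 0,"wz": 0},{"jaw": 0.5,"dx": 0,"dy": 0,"dz": -9.4,"wx": 0,"wy": 0,"wz": 0},{"jaw": 0.9,"dx": 0,"dy": 0,"dz": -9.4,"wx": 0,"wy": 0,"wz": 0},{"jaw": 0.9,"dx": 0,"dy": 0,"dz": -9.4,"wx": 0,"wy": 0,"wz": 0},{"jaw": 0.9,"dx": 0,"dy": 0,"dz": -9.4,"wx": 0,"wy": 0,"wz": 0},{"jaw": 0.9,"dx": 0,"dy": 0,"dz": -9.4,"wx": 0,"wy": 0,"wz": 0},{"jaw": 0.9,"dx": 0,"dy": 0,"dz": -9.4,"wx": 0,"wy": 0,"wz": 0}]}}

```text
time_s: 11.1
tool_pos: [0.5, -0.3364, 0.0603]
ee_rot: [2.807, 1.409, 0.001]
force: [-1.4, -0.4, 5.5]
width: 0.015
grasp_force: 30.0
```

Emit:
{"fn": "move_arm", "kwargs": {"plan": [{"jaw": 0.9,"dx": -0.6,"dy": 0.47,"dz": 0,"wx": 0,"wy": 0,"wz": -0.08},{"jaw": 0.9,"dx": -1.28,"dy": 1.13,"dz": 0,"wx": 0,"wy": 0,"wz": -0.18},{"jaw": 0.9,"dx": -1.9,"dy": 1.85,"dz": 0,"wx": 0,"wy": 0,"wz": -0.28},{"jaw": 0.9,"dx": -2.44,"dy": 2.63,"dz": 0,"wx": 0,"wy": 0,"wz": -0.38},{"jaw": 0.9,"dx": -2.9,"dy": 3.46,"dz": 0,"wx": 0,"wy": 0,"wz": -0.48},{"jaw": 0.9,"dx": -3.28,"dy": 4.33,"dz": 0,"wx": 0,"wy": 0,"wz": -0.58},{"jaw": 0.9,"dx": -3.56,"dy": 5.24,"dz": 0,"wx": 0,"wy": 0,"wz": -0.68},{"jaw": 0.9,"dx": -3.76,"dy": 6.1,"dz": 0,"wx": 0,"wy": 0,"wz": -0.78},{"jaw": 0.9,"dx": -3.76,"dy": 6.1,"dz": 0,"wx": 0,"wy": 0,"wz": -0.78}]}}

```text
time_s: 12.22
tool_pos: [0.4618, -0.2753, 0.0603]
ee_rot: [3.132, 0.234, -0.001]
force: [-6.9, -0.6, 9.9]
width: 0.0155
grasp_force: 30.0
```

Emit:
{"fn": "move_arm", "kwargs": {"plan": [{"jaw": 0.9,"dx": -0.03,"dy": 0.3,"dz": 0,"wx": 0,"wy": 0,"wz": -0.03},{"jaw": 0.9,"dx": -0.03,"dy": 0.3,"dz": 0,"wx": 0,"wy": 0,"wz": -0.03}]}}

```text
time_s: 12.48
tool_pos: [0.4614, -0.2726, 0.0603]
ee_rot: [3.135, 0.188, -0.001]
force: [-8.8, -1.1, 10.7]
width: 0.0155
grasp_force: 30.0
```

Emit:
{"fn": "move_arm", "kwargs": {"plan": [{"jaw": 0.9,"dx": -0.03,"dy": 0.4,"dz": 0,"wx": 0,"wy": 0,"wz": -0.04},{"jaw": 0.9,"dx": -0.03,"dy": 0.4,"dz": 0,"wx": 0,"wy": 0,"wz": -0.04}]}}

```text
time_s: 12.72
tool_pos: [0.4615, -0.2718, 0.0605]
ee_rot: [3.132, 0.125, 0.002]
force: [-5.8, -27.0, -0.0]
width: 0.0153
grasp_force: 30.0
```

The end stop is felt (27 N), so the nut is fully tight. I release and lift clear.

Emit:
{"fn": "move_arm", "kwargs": {"plan": [{"jaw": 0.9,"dx": 0,"dy": -0.3,"dz": 0,"wx": 0,"wy": 0,"wz": 0.03},{"jaw": 0.45,"dx": 0,"dy": -0.3,"dz": 0,"wx": 0,"wy": 0,"wz": 0.03},{"jaw": 0.45,"dx": 0,"dy": -0.3,"dz": 0,"wx": 0,"wy": 0,"wz": 0.03},{"jaw": 0.45,"dx": 0,"dy": -0.3,"dz": 0,"wx": 0,"wy": 0,"wz": 0.03},{"jaw": 0.45,"dx": 0,"dy": -0.3,"dz": 5,"wx": 0,"wy": 0,"wz": 0.03},{"jaw": 0.45,"dx": 0,"dy": -0.3,"dz": 10,"wx": 0,"wy": 0,"wz": 0.03},{"jaw": 0.45,"dx": -3,"dy": -0.3,"dz": 14,"wx": 0,"wy": 0,"wz": 0.03},{"jaw": 0.45,"dx": -3,"dy": -0.3,"dz": 14,"wx": 0,"wy": 0,"wz": 0.03}]}}

```text
time_s: 13.72
tool_pos: [0.4315, -0.2716, 0.2025]
ee_rot: [3.133, 0.173, 0.006]
force: [-0.8, -0.1, 0.0]
width: 0.0521
grasp_force: 0.0
```

```bash
python3 - <<'E'
from h import *
c=cap('wrist','w4')
cv2.imwrite('pics/w4c.png',cv2.resize(c['img'][0:300,80:480],None,fx=2,fy=2,interpolation=cv2.INTER_CUBIC)[:,:,::-1])
E
```

```text
(no output)
```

View pics/w4c.png

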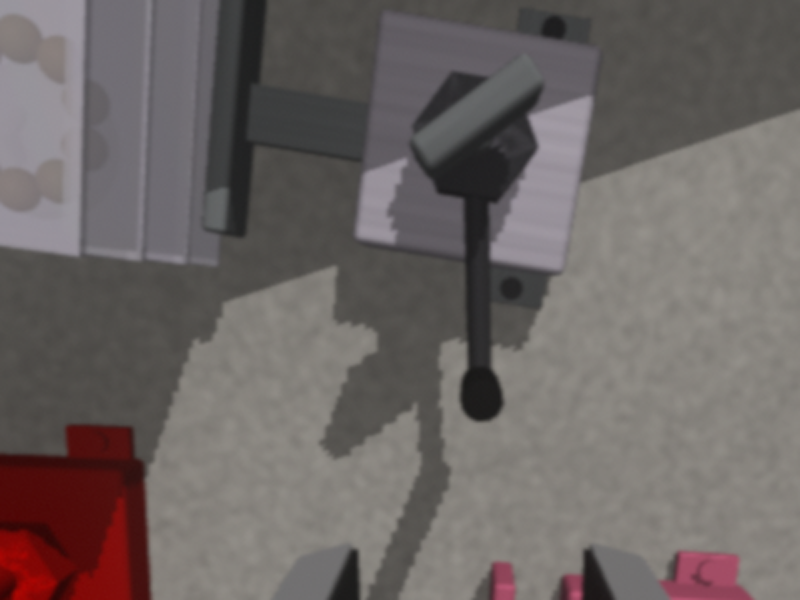

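The crop shows the lever back at its start and the bar's front edge (205,228) right beside the tray base corner (218,264). One numeric check remains before handing in.

```bash
python3 - <<'E'
from h import *
c=load('w4');g=lambda x,y:(80+x/2,y/2)
b=onz(c,*g(205,226),.038);t=onz(c,*g(218,264),0);p=onz(c,*g(482,395),.088)
print(b,t,p,'gap mm',1e3*(t[1]-.035*(b[0]-t[0])-b[1]))
if -4<1e3*(t[1]-b[1])<14: print(ctrl.sign_off())
E
```

```text
[ 0.50897568 -0.15603381  0.038     ] [ 0.49443225 -0.15058124  0.        ] [ 0.45996347 -0.27274777  0.088     ] gap mm 4.943558618436095
the job is handed in; nothing more can be done
None
```

I loosened the jam nut, brought the stop bar to about 5 mm from the bottom tray, and swung the lever back to its end stop, so the nut is tight. The tray stack did not visibly move, I did not touch the other stop, and I handed the job in at about 14 s; no verdict came back.

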